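# Show the heavier rock plug to the recording camera

### The arm

A 7-joint arm with a two-finger parallel gripper is mounted at the origin on the work surface. World frame = base frame: x ahead of the robot, y to its left, z up, the work surface at z = 0. Lengths are in m, angles in rad, forces in N, time in s.
With the tool pointing down it reaches from about 0.35 to 0.9 m from the base axis. Payload 8.1 kg.
Tool frame: the origin (TCP) lies midway between the tips of the shut fingers; the grasp point (between the pads) lies 19 mm behind it; z points along the fingers, y is the line along which they close (so a half turn about z gives the same grasp; the last joint's range is limited). The gripper opens to 92 mm and grips with 3 to 60 N. Pads are 19 mm wide; open, the fingers measure 130 mm over their backs; the gripper's body (75 mm by 190 mm) begins 47 mm behind the grasp point.
Start: joints at [-1.283, 0.434, 0.025, 1.573, -0.012, 1.134, -0.075], TCP at [0.238, 0.578, 0.227] pointing down, gripper open.
Joint ranges: [-2.62, 2.62], [-0.44, 2.09], [-1.27, 1.32], [0.08, 2.57], [-1.32, 4.46], [0.12, 2], [-2.74, 2.74]. Speed limits (rad/s): [2.22, 2.22, 3.01, 3.01, 3.14, 3.14, 3.14].

### API

Orientations are given as a rotation vector (axis times angle).
In Python, from cell import arm gives the robot as it stands.
- The arm moves only by the tool carry_out, never from a script. Its arguments are lists of equal length, an entry for each row: "claw": the finger opening in cm, from 0 to 9.18; "delta_pos": the shift along the tool's x, y, z in cm, a list of three; "angular": the turn, a rotation vector about the tool's x, y, z in rad, a list of three. In form: {"claw": [claw, ...], "delta_pos": [[dx, dy, dz], ...], "angular": [[ax, ay, az], ...]}. A call has 1 to 20 rows; each row shifts and turns the commanded pose from where the row before left it, along the tool's axes as they then stand; what a row does not reach is not made up. A row lasts 1/10 s, in which the tool goes at most 50 mm and 8.59 degrees, less where a joint would pass 70% of its speed; a pose out of reach is approached as far as the arm can. A call with a gripper value outside its range is refused whole. The fingers move at their own pace and stop on an object; "force" is the grip in N (left out, the last holds). Time passes only in rows, so rows that do not move let the fingers close. It gives the time, the measured TCP pose, the force, the opening and the grip force at its end, in the units of the state.
- arm.observe(): the state, without advancing time (a new reading comes with each control period).
- arm.get_image(name): name is "side" or "top"; returns a dict with "frame" (480x640x3 uint8, red, green, blue), "mtx" (3x3 intrinsics, pixels), "dist" ([k1, k2, p1, p2, k3] as OpenCV has them; the pictures are not rectified), "T" (4x4, takes a point from camera to world coordinates). Camera axes: x right, y down, z forward; pixel columns grow to the right and rows downward; lengths in m; the calibration is good to about 2 mm. A picture is of the moment at which its call begins. There is no depth.
- arm.sign_off(): hands the job in; it is judged then, once.
Trained networks look in a picture, given as the dict that the camera call returned (one of the last four; its "shot" number tells which), for a name from the list of things; names that differ only in an ending like _2 or _b are one class to them, and where a whole thing is asked for, a point or a joint stands for the part that bears it (a point fixed in the world has none). Each returns a list of dicts, best first, with "conf" (0 to 1); they miss things now and then, are a little off and sometimes report something else, mostly with a low value. They report only what shows in the picture. A call takes as long as a camera call.
- arm.look_for(label, picture): "centre" ([column, row] as shares, 0 to 1, of the picture: columns of its width, rows of its height, amid what is visible of it).
- arm.trace(label, picture): "region" (480x640 bool, what is visible of it) and "centre" ([column, row] as shares, 0 to 1, of the picture: columns of its width, rows of its height, amid what is visible of it).
- arm.place_of(label, picture): "centre" ([column, row] as shares, 0 to 1, of the picture: columns of its width, rows of its height: a listed point, or the origin of a listed thing).
The state is a dict: "clock": time; "joints": joint angles; "dq": joint speeds; "joint_efforts": joint torques, N m; "position": TCP position; "ee_rot": TCP orientation; "force": force on the tool from outside, world axes, zero at the start; "ft_torque": the same for the moment, N m; "width": opening from 0.0 (shut) to 1.0 (fully open); "gripper_force": force on a finger pad.
Only numpy, scipy, OpenCV 4.12 (cv2) and the standard library are available. Lean on these libraries where they do the work, as an engineer would, in place of code of your own. Each camera call takes 0.05 s, during which the arm holds its last target. There are 200 camera calls.

### The job

Start the recording by pressing the yellow foot switch's black pedal all the way down to its stop and letting it come back up. Then lift the two look-alike rock plugs clear of the steel tray in turn to feel which is heavier, setting the first back upright in the tray, not dropping it, before lifting the other; the lighter one must end up standing in the tray again. Finish holding the heavier plug upright and still in the gripper in front of the camera, its middle level with the lens and centred on it, above the cross on the base plate, without touching the camera stand or shifting anything else on the bench.

Things in the scene. Friction and masses are not known exactly. Their poses are not given: they have to be found in the camera images.
- plug_a: sawn plug of speckled grey-green rock, an upright cylinder 38 mm in diameter, 76 mm tall, standing in the tray at the start; origin at the centre of its underside, z up its axis. The two plugs look alike, only weight tells them apart: each weighs 0.14 to 0.48 kg, one at least 0.17 kg more than the other; which stands where changes
- plug_b: sawn plug of speckled grey-green rock, an upright cylinder 38 mm in diameter, 76 mm tall, standing in the tray at the start; origin at the centre of its underside, z up its axis. The two plugs look alike, only weight tells them apart: each weighs 0.14 to 0.48 kg, one at least 0.17 kg more than the other; which stands where changes
- tray: fixed stainless sample tray, 130 mm (its x) by 240 mm (its y), rim 12 mm high, walls and floor 3 mm thick; origin at the centre of its underside on the bench, so its floor is 3 mm above the bench. The plugs stand about 60 mm either side of its centre along its y; a flat rock disc lies between them
- footswitch: fixed yellow foot switch on the bench, 170 mm (its x) by 114 mm (its y); origin at the centre of its underside. The pedal's free front end is at its -x, the hinge at its x = +68 mm, 40 mm above the bench
- pedal (a joint): hinge of the black ribbed pedal (135 mm long, 88 mm wide), rad: 0 up (sloping up 0.22 rad towards its free end), 0.20 pressed down to its stop; springs back up. It takes about 5 N at the tread point to start it moving and about 11 N to reach the stop
- pedal_tread (a point): the point to press, on the upper face of the pedal, on its centre line 105 mm from the hinge; moves with the pedal, some 71 mm above the bench when up and about 20 mm lower at the stop
- station: fixed camera stand: aluminium base plate 280 x 100 x 8 mm (its x from -130 to +150 mm), a blue camera on a column at its +x end; origin at bench level. The lens looks along the stand's -x, axis level, 130 mm above the bench, front face at x = +39 mm, with a white-faced ring light 74 mm in diameter around it; its top is 167 mm above the bench
- focus (a point): where the middle of the plug is to be held: on the lens axis 130 mm above the bench, 99 mm in front of the lens, straight above the black cross on the base plate; its axes are those of the stand (x along the lens axis towards the camera, z up)
- disc_0: loose flat rock disc, 38 mm in diameter, 18 mm tall, lying in the tray between the plugs; origin under its centre; leave alone
- disc_1: loose flat rock disc on the white sheet, 38 mm in diameter, 20 mm tall; origin under its centre; leave alone
- disc_2: loose pale rock disc on the white sheet, 38 mm in diameter, 16 mm tall; origin under its centre; leave alone
- end_cap: loose dark steel vessel cap with a ring of holes, 104 mm in diameter, 42 mm tall; origin under its centre; leave alone
- bottle: loose amber bottle with a red cap, 52 mm in diameter, 130 mm tall; origin under its centre; leave alone
- long_core: loose rock core standing on end, 60 mm in diameter, 210 mm tall; origin under its centre; leave alone
- caliper: loose steel caliper lying flat, 225 mm long along its y; origin under the middle of its beam; leave alone

How it is judged:
By the outcome, as a careful person would: the job done as asked, in the order asked, and still so for the second after the job is handed in, while the arm keeps its last pose, push and grip.
It also fails if it takes over 72 s, if anything falls off the work surface, if the arm or the gripper's body presses on something with over 40 N, if the wrist force passes 120 N, or if a joint passes its speed limit or range.

## Working session

There is one attempt and no reset: what is moved stays moved. The work goes in short steps, Python scripts to look and compute and a tool call to move; the robot and the scene stay as the last step left them, time stands still between calls to the robot, and variables do not carry over. Pictures are saved under pics/ and viewed, at most 10 in all, crops included, and the job is handed in when it is done.

Besides the shell and the picture viewer there is one more tool, called as name(argument=value, ...) on one line, values as JSON. carry_out: Moves the arm, as the interface text tells. Its arguments: {"type":"object","properties":{"claw":{"type":"array","items":{"type":"number"}},"delta_pos":{"type":"array","items":{"type":"array","items":{"type":"number"}}},"angular":{"type":"array","items":{"type":"array","items":{"type":"number"}}},"force":{"type":"number"}},"required":["claw","delta_pos","angular"]}

```bash
ls; mkdir -p pics; cat > h.py <<'E'
import numpy as np,cv2
from cell import arm
from scipy.spatial.transform import Rotation as R
def ray(p,uv):
    q=cv2.undistortPoints(np.array([[uv]],float),np.array(p["mtx"]),np.array(p["dist"]))[0,0]
    T=np.array(p["T"]); return T[:3,3],T[:3,:3]@np.array([q[0],q[1],1])
def at(p,uv,z):
    o,d=ray(p,uv); return o+d*(z-o[2])/d[2]
def px(c): return [c[0]*640,c[1]*480]
def proj(p,P):
    T=np.linalg.inv(np.array(p["T"])); 
    return cv2.projectPoints(np.array(P,float).reshape(-1,3),cv2.Rodrigues(T[:3,:3])[0],T[:3,3],np.array(p["mtx"]),np.array(p["dist"]))[0][:,0]
E
python3 - <<'E'
from h import *
s=arm.observe();print({k:np.round(v,3).tolist() for k,v in s.items()})
Z=dict(plug_a=0.003,tray=0,footswitch=0,pedal_tread=.071,station=0,focus=.13,disc_0=.003,end_cap=0,bottle=0,long_core=0,caliper=0,disc_1=0)
for n in("top","side"):
    p=arm.get_image(n);cv2.imwrite(f"pics/{n}0.png",p["frame"][:,:,::-1]);print(n,np.round(p["T"],3).tolist())
    for l,z in Z.items():
        for r in arm.place_of(l,p)[:3]:
            print(l,round(r["conf"],2),np.round(px(r["centre"])),np.round(at(p,px(r["centre"]),z),4))
E
```

```text
pics
{'clock': 0.0, 'joints': [-1.283, 0.435, 0.025, 1.574, -0.012, 1.134, -0.075], 'dq': [-0.0, -0.001, 0.001, 0.0, 0.0, 0.002, -0.001], 'joint_efforts': [0.001, -66.787, 0.985, -31.446, -0.06, 0.043, 0.0], 'position': [0.238, 0.577, 0.226], 'ee_rot': [-0.61, -3.082, 0.002], 'force': [-0.286, 0.082, -0.251], 'ft_torque': [0.004, 0.01, -0.028], 'gripper_force': 0.0, 'width': 1.001}
top [[0.018, -0.99, 0.142, 0.422], [-1.0, -0.018, 0.007, 0.064], [-0.004, -0.142, -0.99, 1.255], [0.0, 0.0, 0.0, 1.0]]
plug_a 0.73 [388. 295.] [ 0.4833 -0.0899  0.003 ]
plug_a 0.7 [338. 293.] [0.4873 0.0356 0.003 ]
plug_a 0.64 [516. 222.] [ 0.677  -0.4195  0.003 ]
tray 0.68 [358. 290.] [ 0.4962 -0.0145  0.    ]
footswitch 0.65 [241. 260.] [0.5652 0.2817 0.    ]
pedal_tread 0.87 [242. 269.] [0.536 0.267 0.071]
station 0.76 [515. 300.] [ 0.4781 -0.4108  0.    ]
focus 0.73 [503. 300.] [ 0.4703 -0.3333  0.13  ]
disc_0 0.68 [358. 209.] [ 0.7036 -0.0148  0.003 ]
disc_0 0.47 [353. 177.] [ 0.7877 -0.0011  0.003 ]
end_cap 0.96 [305. 195.] [0.7392 0.124  0.    ]
bottle 0.56 [128. 320.] [0.4105 0.5611 0.    ]
long_co
[... 759 characters left out ...]
  ]
focus 0.73 [335. 360.] [ 0.4671 -0.3353  0.13  ]
focus 0.4 [353. 246.] [ 0.657  -0.0096  0.13  ]
disc_0 0.55 [391. 270.] [ 0.7831 -0.0106  0.003 ]
disc_0 0.5 [304. 314.] [ 0.4924 -0.077   0.003 ]
disc_0 0.47 [364. 280.] [ 0.6933 -0.0184  0.003 ]
end_cap 0.94 [353. 247.] [0.73   0.1305 0.    ]
bottle 0.72 [222. 200.] [0.4143 0.5443 0.    ]
bottle 0.44 [433. 323.] [ 0.7883 -0.2316  0.    ]
long_core 0.95 [431. 392.] [ 0.6729 -0.4087 -0.    ]
long_core 0.54 [304. 320.] [ 0.4843 -0.0932 -0.    ]
caliper 0.63 [436. 326.] [ 0.7904 -0.2426  0.    ]
disc_1 0.55 [391. 270.] [ 0.785  -0.0078  0.    ]
disc_1 0.5 [304. 314.] [ 0.4933 -0.0744  0.    ]
disc_1 0.47 [364. 280.] [ 0.6949 -0.0155  0.    ]
```

View pics/top0.png

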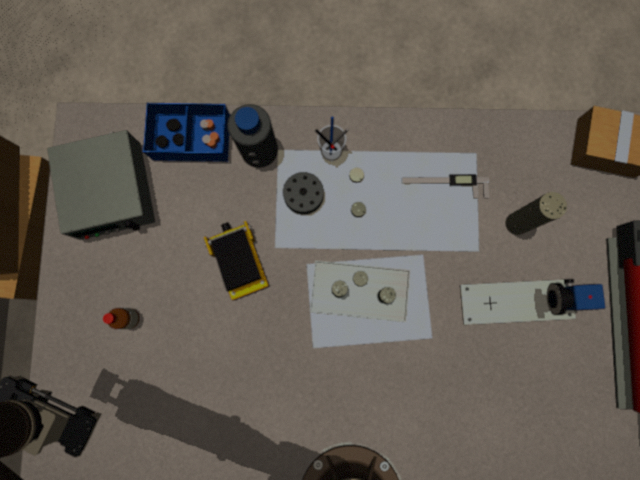

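View pics/side0.png

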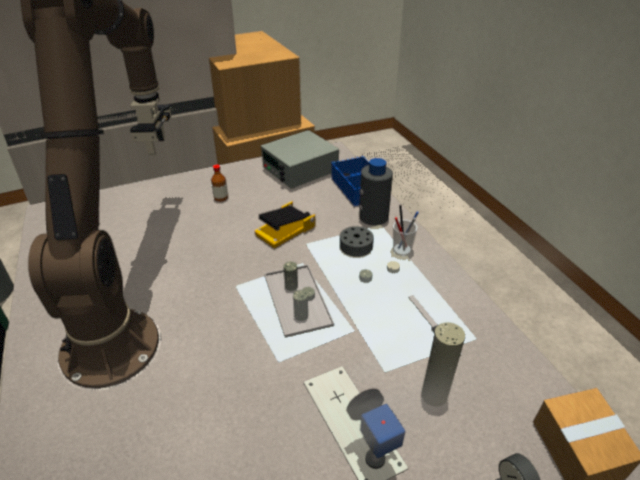

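```bash
cat >> h.py <<'E'
from scipy.optimize import minimize
a=np.linspace(0,2*np.pi,40)
def cyl(x,y,z0,r=.019,h=.076): return np.array([[x+r*np.cos(t),y+r*np.sin(t),z] for z in(z0,z0+h) for t in a])
def sil(p,P):
    m=np.zeros((480*4,640*4),np.uint8);q=cv2.convexHull(((proj(p,P)+.5)*4).astype(np.float32)).astype(int);cv2.fillConvexPoly(m,q,1)
    return cv2.resize(m.astype(np.float32),(640,480),interpolation=cv2.INTER_AREA)
def fitcyl(p,reg,x0,**k):
    def c(v):
        s=sil(p,cyl(v[0],v[1],.003,**k)); return 1-np.minimum(s,reg).sum()/np.maximum(s,reg).sum()
    o=minimize(c,x0,method="Nelder-Mead",options=dict(initial_simplex=np.array(x0)+[[0,0],[.008,0],[0,.008]],xatol=1e-4,fatol=1e-4))
    return o.x,1-o.fun
E
python3 - <<'E'
from h import *
s=arm.observe();print(R.from_rotvec(s["ee_rot"]).as_matrix().round(3).tolist())
for n in("top","side"):
    p=arm.get_image(n)
    for r in arm.trace("plug_a",p)[:3]:
        c=at(p,px(r["centre"]),.045)
        if r["conf"]>.3: print(n,r["conf"],r["region"].sum(),c.round(4),fitcyl(p,r["region"].astype(float),c[:2]))
    for l in("station","tray","footswitch","pedal"):
        for r in arm.trace(l,p)[:1]:
            m=r["region"].astype(np.uint8);print(n,l,r["conf"],m.sum(),[np.round(at(p,x,{"tray":.012,"station":.008,"footswitch":0,"pedal":.06}[l])[:2],3).tolist() for x in cv2.boxPoints(cv2.minAreaRect(cv2.findNonZero(m)))])
    f=p["frame"][:,:,::-1]
    a_=f[270:335,450:610] if n=="top" else f[350:480,290:420]
    b_=f[210:305,195:280] if n=="top" else f[190:255,245:325]
    cv2.imwrite(f"pics/{n}1.png",np.hstack([cv2.resize(i,(int(i.shape[1]*400/i.shape[0]*.8),320),interpolation=2) for i in(a_,b_)])[:,:800] if n=="side" else np.hstack([cv2.resize(i,(400,400*i.shape[0]//i.shape[1]),interpolation=2)[:162] if k==0 else cv2.resize(i,(145,162),interpolation=2) for k,i in enumerate((a_,b_))]))
E
```

```text
[[-0.925, 0.381, 0.0], [0.381, 0.925, 0.0], [-0.0, 0.0, -1.0]]
top 0.8 188 [0.4885 0.0363 0.045 ] (array([0.4938952 , 0.03422435]), np.float64(0.8252400548696845))
top 0.62 240 [ 0.4814 -0.0773  0.045 ] (array([ 0.48098258, -0.07960155]), np.float64(0.911582459485224))
top station 0.9 5486 [[0.515, -0.267], [0.541, -0.634], [0.435, -0.633], [0.41, -0.271]]
top tray 0.75 4353 [[0.437, 0.106], [0.569, 0.096], [0.55, -0.146], [0.418, -0.133]]
top footswitch 0.77 2931 [[0.636, 0.392], [0.683, 0.277], [0.503, 0.203], [0.458, 0.316]]
top pedal 0.73 1995 [[0.606, 0.357], [0.641, 0.27], [0.516, 0.218], [0.482, 0.304]]
side 0.84 397 [ 0.4811 -0.0778  0.045 ] (array([ 0.48259335, -0.07506189]), np.float64(0.893542019176537))
side 0.55 383 [0.4851 0.03   0.045 ] (array([0.49531555, 0.03817266]), np.float64(0.941451261289318))
side station 0.58 6551 [[0.413, -0.28], [0.573, -0.245], [0.566, -0.546], [0.432, -0.56]]
side tray 0.75 2523 [[0.436, 0.108], [0.592, 0.12], [0.546, -0.15], [0.413, -0.152]]
side footswitch 0.94 1667 [[0.468, 0.396], [0.692, 0.488], [0.674, 0.277], [0.471, 0.207]]
side pedal 0.58 729 [[0.488, 0.335], [0.649, 0.344], [0.625, 0.235], [0.474, 0.231]]
```

View pics/top1.png

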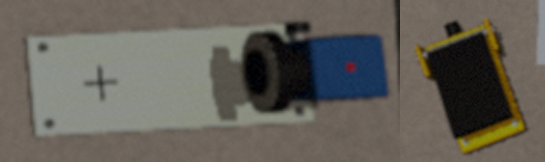

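View pics/side1.png

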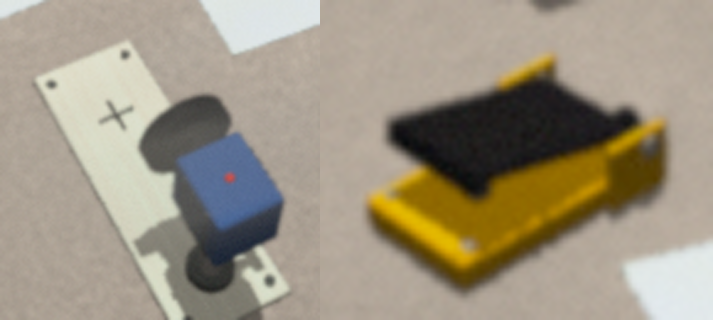

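```bash
python3 - <<'E'
from h import *
t=arm.get_image("top");s=arm.get_image("side")
print("cross",at(t,(489.7,302.9),.008),at(s,(337.2,396.8),.008))
c=lambda x,y:at(t,(450+x/2.5-.3,270+y/2.5-.3),.008)
A,B,C,D=c(27,37),c(36,136),c(312,122),c(250,28);print(A,B,C,D)
for u,v in((A,B),(B,C),(A,D)): print(np.degrees(np.arctan2(*(v-u)[[1,0]])))
d=lambda x,y:at(s,(290+x/2.46-.3,350+y/2.46-.3),.008)
A,B,C,D=d(128,41),d(37,78),d(160,310),d(291,291);print(A,B,C,D)
for u,v in((A,B),(B,C),(A,D)): print(np.degrees(np.arctan2(*(v-u)[[1,0]])))
E
```

```text
cross [ 0.46844398 -0.3440683   0.008     ] [ 0.46994149 -0.34315796  0.008     ]
[ 0.51308371 -0.27207789  0.008     ] [ 0.41500882 -0.27905134  0.008     ] [ 0.43344477 -0.55428032  0.008     ] [ 0.52604016 -0.49662263  0.008     ]
-175.9329215234782
-86.16782206602562
-86.6976383586569
[ 0.51282222 -0.27096876  0.008     ] [ 0.41798857 -0.27781532  0.008     ] [ 0.42951816 -0.52218268  0.008     ] [ 0.53278607 -0.54862319  0.008     ]
-175.87066680093236
-87.29870847987891
-85.88740752319687
```

carry_out(claw=[0,0,0,0,0,0,0,0,0,0,0,0,0,0,0,0,0,0], delta_pos=[[-2.8,-1.25,0],[-2.8,-1.25,0],[-2.8,-1.25,0],[-2.8,-1.25,0],[-2.8,-1.25,0],[-2.8,-1.25,0],[-2.8,-1.25,0],[-2.8,-1.25,0],[-2.8,-1.25,0],[-2.8,-1.25,0],[-2.8,-1.25,0],[-2.8,-1.25,1],[-2.8,-1.25,2],[-2.8,-1.25,3],[0,0,3],[0,0,3],[0,0,0],[0,0,0]], angular=[[0,0,0],[0,0,0],[0,0,0],[0,0,0],[0,0,0],[0,0,0],[0,0,0],[0,0,0],[0,0,0],[0,0,0],[0,0,0],[0,0,0],[0,0,0],[0,0,0],[0,0,0],[0,0,0],[0,0,0],[0,0,0]], force=30)

```text
clock: 3.8
position: [0.5338, 0.2669, 0.1071]
ee_rot: [-0.61, -3.081, 0.001]
force: [-0.4, -0.4, 1.0]
width: 0.004
gripper_force: 0.0
```

carry_out(claw=[0,0,0,0,0,0,0], delta_pos=[[0,0,1.5],[0,0,1.5],[0,0,0.8],[0,0,0.6],[0,0,0.6],[0,0,0.4],[0,0,0]], angular=[[0,0,0],[0,0,0],[0,0,0],[0,0,0],[0,0,0],[0,0,0],[0,0,0]])

```text
clock: 4.5
position: [0.5336, 0.2671, 0.0542]
ee_rot: [-0.609, -3.082, -0.001]
force: [-5.7, -1.7, 10.0]
width: 0.007
gripper_force: 5.0
```

carry_out(claw=[0,0,0,0,0], delta_pos=[[0,0,0.3],[0,0,0.2],[0,0,0.1],[0,0,0],[0,0,0]], angular=[[0,0,0],[0,0,0],[0,0,0],[0,0,0],[0,0,0]])

```text
clock: 5.0
position: [0.5337, 0.2671, 0.0499]
ee_rot: [0.61, 3.082, 0.002]
force: [-10.1, -4.5, 24.4]
width: 0.006
gripper_force: 12.0
```

carry_out(claw=[0,0,0,0,0,0,9,9,9,9,9,9,9,9,9,9], delta_pos=[[0,0,-0.5],[0,0,-1],[0,0,-1.5],[0,0,-2],[0,0,-2],[0,0,-2],[0,0,0],[0,0,0],[0,0,0],[0,0,0],[0,0,0],[0,0,0],[0,0,0],[0,0,0],[0,0,0],[0,0,0]], angular=[[0,0,0],[0,0,0],[0,0,0],[0,0,0],[0,0,0],[0,0,0],[0,0,0.14],[0,0,0.14],[0,0,0.14],[0,0,0.14],[0,0,0.14],[0,0,0.14],[0,0,0.14],[0,0,0.14],[0,0,0.14],[0,0,0]])

```text
clock: 6.6
position: [0.5343, 0.2675, 0.138]
ee_rot: [2.31, 2.129, 0.003]
force: [-0.5, 0.1, -0.2]
width: 0.828
gripper_force: 0.0
```

```bash
cat >> h.py <<'E'
def to(P):
    s=arm.observe(); M=R.from_rotvec(s["ee_rot"]).as_matrix()
    print("delta cm",(M.T@(np.array(P)-s["position"])*100).round(2),"pos",np.round(s["position"],4),"F",np.round(s["force"],2),"t",s["clock"],"w",s["width"]);print(M.round(3).tolist())
E
python3 -c "
from h import *
to([.4946,.0362,.125])
p=arm.get_image('side');f=p['frame'][180:260,235:335,::-1]
print([(r['conf'],at(p,px(r['centre']),.071)) for r in arm.place_of('pedal_tread',p)[:1]])"
```

```text
delta cm [-23.38  -2.07   1.27] pos [0.5343 0.2675 0.138 ] F [-0.5   0.14 -0.21] t 6.6 w 0.8281083802995115
[[0.082, 0.997, 0.001], [0.997, -0.082, 0.001], [0.001, 0.001, -1.0]]
[(0.66, array([0.53638247, 0.2797165 , 0.071     ]))]
```

carry_out(claw=[9,9,9,9,9,9,9,9,9,9,9,9], delta_pos=[[-2.34,-0.21,0],[-2.34,-0.21,0],[-2.34,-0.21,0],[-2.34,-0.21,0],[-2.34,-0.21,0],[-2.34,-0.21,0],[-2.34,-0.21,0],[-2.34,-0.21,0],[-2.34,-0.21,0],[-2.34,-0.21,0],[0,0,0.5],[0,0,0]], angular=[[0,0,0],[0,0,0],[0,0,0],[0,0,0],[0,0,0],[0,0,0],[0,0,0],[0,0,0],[0,0,0],[0,0,0],[0,0,0],[0,0,0]])

```text
clock: 7.9
position: [0.4942, 0.035, 0.1318]
ee_rot: [-2.307, -2.132, -0.001]
force: [0.2, 0.8, -0.2]
width: 0.982
gripper_force: 0.0
```

```bash
python3 -c "
from h import *
to([.4946,.0362,.036])
p=arm.get_image('side');f=p['frame'][190:350,220:420,::-1].copy()
for l in ('top','side'):
  p=arm.get_image(l)
  for r in arm.trace('plug_a',p)[:3]:
    c=at(p,px(r['centre']),.045);print(l,r['conf'],fitcyl(p,r['region'].astype(float),c[:2]))
f=cv2.resize(f,(800,640),interpolation=2)[:600];cv2.imwrite('pics/s2.png',f)"
```

```text
delta cm [0.12 0.03 9.58] pos [0.4942 0.035  0.1318] F [ 0.17  0.83 -0.17] t 7.9 w 0.9816740654989208
[[0.079, 0.997, 0.0], [0.997, -0.079, 0.001], [0.001, 0.0, -1.0]]
top 0.7 (array([ 0.4809918 , -0.08048409]), np.float64(0.8055224946441324))
side 0.92 (array([ 0.48165688, -0.07762052]), np.float64(0.9161425576519916))
side 0.9 (array([0.49639081, 0.03934063]), np.float64(0.8567371410539603))
```

View pics/s2.png

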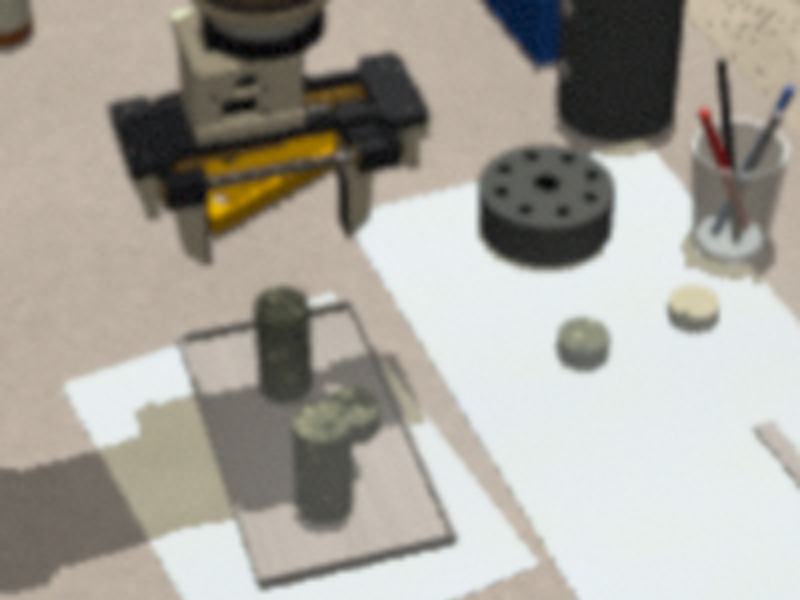

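The picture shows the open gripper above the far plug (about (282,345)), with the other plug at (322,460) and the disc between them. I'm descending.

carry_out(claw=[9,9,9,9,9,9,9,2,2,2,2,2,2,2,2,2], delta_pos=[[0.25,0.05,1],[0,0,2],[0,0,2],[0,0,2],[0,0,1.5],[0,0,1],[0,0,0],[0,0,0],[0,0,0],[0,0,0],[0,0,0],[0,0,0],[0,0,0],[0,0,0],[0,0,0],[0,0,0]], angular=[[0,0,0],[0,0,0],[0,0,0],[0,0,0],[0,0,0],[0,0,0],[0,0,0],[0,0,0],[0,0,0],[0,0,0],[0,0,0],[0,0,0],[0,0,0],[0,0,0],[0,0,0],[0,0,0]], force=30)

```text
clock: 9.75
position: [0.495, 0.0376, 0.0368]
ee_rot: [2.309, 2.131, 0.0]
force: [0.6, 0.2, 0.9]
width: 0.408
gripper_force: 30.0
```

carry_out(claw=[2,2,2,2,2,2,2,2,2,2,2,2], delta_pos=[[0,0,-0.5],[0,0,-0.8],[0,0,-1],[0,0,-1],[0,0,-0.7],[0,0,0],[0,0,0],[0,0,0],[0,0,0],[0,0,0],[0,0,0],[0,0,0]], angular=[[0,0,0],[0,0,0],[0,0,0],[0,0,0],[0,0,0],[0,0,0],[0,0,0],[0,0,0],[0,0,0],[0,0,0],[0,0,0],[0,0,0]])

```text
clock: 10.95
position: [0.4949, 0.0375, 0.0766]
ee_rot: [-2.309, -2.131, 0.0]
force: [1.3, 0.6, -1.8]
width: 0.408
gripper_force: 30.0
```

```bash
python3 -c "
from h import *
for i in range(4): arm.get_image('side'); print(arm.observe()['force'],arm.observe()['position'])"
```

```text
[ 0.13741463  0.14344522 -1.64033747] [0.49487221 0.03757914 0.07664757]
[ 0.81820798 -0.00340687 -1.04142043] [0.49487582 0.03757325 0.07667439]
[ 0.30433157  0.03298024 -1.28463887] [0.49490995 0.03757571 0.07669673]
[-1.02036839 -0.66463598 -1.24295889] [0.49490362 0.03761593 0.07671499]
```

carry_out(claw=[2,2,2,2,2,2,2,2,3.9,4.1,4.5,5.5,7,9,9,9], delta_pos=[[0,0,0.7],[0,0,1],[0,0,1],[0,0,0.7],[0,0,0.4],[0,0,0.15],[0,0,0.05],[0,0,0],[0,0,0],[0,0,0],[0,0,0],[0,0,0],[0,0,0],[0,0,0],[0,0,0],[0,0,0]], angular=[[0,0,0],[0,0,0],[0,0,0],[0,0,0],[0,0,0],[0,0,0],[0,0,0],[0,0,0],[0,0,0],[0,0,0],[0,0,0],[0,0,0],[0,0,0],[0,0,0],[0,0,0],[0,0,0]])

```text
clock: 12.75
position: [0.4949, 0.0376, 0.0367]
ee_rot: [-2.309, -2.131, 0.0]
force: [-0.3, -0.5, 0.3]
width: 0.883
gripper_force: 0.0
```

```bash
python3 -c "
from h import *
to([.495,.0375,.135])"
```

```text
delta cm [-0.01  0.01 -9.83] pos [0.4949 0.0376 0.0367] F [-0.33 -0.5   0.32] t 12.75 w 0.8826215537332822
[[0.08, 0.997, -0.0], [0.997, -0.08, 0.0], [0.0, -0.0, -1.0]]
```

carry_out(claw=[9,9,9,9,9,9,9,9,9,9,9,9,9], delta_pos=[[0,0,-1],[0,0,-2],[0,0,-2.5],[0,0,-2.5],[0,0,-1.5],[-1.9,-0.1,0],[-1.9,-0.1,0],[-2,-0.1,0],[-2,-0.1,0],[-1.9,0,0],[-1.9,0,0],[0,0,0],[0,0,0]], angular=[[0,0,0],[0,0,0],[0,0,0],[0,0,0],[0,0,0],[0,0,0],[0,0,0],[0,0,0],[0,0,0],[0,0,0],[0,0,0],[0,0,0],[0,0,0]])

```text
clock: 14.05
position: [0.4816, -0.0777, 0.1322]
ee_rot: [-2.31, -2.13, -0.001]
force: [-0.1, 0.0, -0.1]
width: 0.977
gripper_force: 0.0
```

```bash
python3 -c "
from h import *
to([.4815,-.078,.037])
for l in ('top','side'):
  p=arm.get_image(l)
  for r in arm.trace('plug_a',p)[:3]:
    c=at(p,px(r['centre']),.045);print(l,r['conf'],fitcyl(p,r['region'].astype(float),c[:2]))"
```

```text
delta cm [-0.04 -0.01  9.52] pos [ 0.4816 -0.0777  0.1322] F [-0.06  0.01 -0.14] t 14.05 w 0.9768514709401254
[[0.081, 0.997, 0.0], [0.997, -0.081, 0.0], [0.0, 0.0, -1.0]]
top 0.51 (array([0.49499437, 0.03489546]), np.float64(0.9354066985645934))
side 0.7 (array([ 0.48154601, -0.07635507]), np.float64(0.9334705075445816))
side 0.62 (array([0.49423188, 0.03457094]), np.float64(0.8968437259430331))
side 0.34 (array([ 0.48543281, -0.53076123]), np.float64(0.10431596478705685))
```

First plug stands. Descend on the second.

carry_out(claw=[9,9,9,9,9,9,9,2,2,2,2,2,2,2,2,2], delta_pos=[[0,0,1],[0,0,2],[0,0,2],[0,0,2],[0,0,1.5],[0,0,1],[0,0,0],[0,0,0],[0,0,0],[0,0,0],[0,0,0],[0,0,0],[0,0,0],[0,0,0],[0,0,0],[0,0,0]], angular=[[0,0,0],[0,0,0],[0,0,0],[0,0,0],[0,0,0],[0,0,0],[0,0,0],[0,0,0],[0,0,0],[0,0,0],[0,0,0],[0,0,0],[0,0,0],[0,0,0],[0,0,0],[0,0,0]], force=40)

```text
clock: 15.85
position: [0.4818, -0.0777, 0.0368]
ee_rot: [2.308, 2.131, 0.0]
force: [-0.6, -1.2, 0.9]
width: 0.409
gripper_force: 40.0
```

carry_out(claw=[2,2,2,2,2,2,2,2,2,2,2,2], delta_pos=[[0,0,-0.5],[0,0,-0.8],[0,0,-1],[0,0,-1],[0,0,-0.7],[0,0,0],[0,0,0],[0,0,0],[0,0,0],[0,0,0],[0,0,0],[0,0,0]], angular=[[0,0,0],[0,0,0],[0,0,0],[0,0,0],[0,0,0],[0,0,0],[0,0,0],[0,0,0],[0,0,0],[0,0,0],[0,0,0],[0,0,0]])

```text
clock: 17.05
position: [0.4816, -0.0778, 0.0766]
ee_rot: [-2.309, -2.131, 0.0]
force: [0.5, 0.0, -3.6]
width: 0.41
gripper_force: 40.0
```

```bash
python3 -c "
from h import *
for i in range(4): arm.get_image('side'); print(arm.observe()['force'],arm.observe()['position'])
to([.469,-.344,.125])"
```

```text
[ 0.10235867  0.02485696 -3.73138963] [ 0.48157037 -0.07773836  0.07663871]
[-0.88944963 -0.73011253 -3.07122862] [ 0.48162941 -0.07773582  0.0766711 ]
[ 0.11967218 -0.62136574 -2.61044912] [ 0.48163275 -0.07768961  0.07669251]
[ 0.44130424 -0.18703668 -4.32686326] [ 0.48164534 -0.07772601  0.07673047]
delta cm [-26.64   0.87  -4.83] pos [ 0.4816 -0.0777  0.0767] F [ 0.44 -0.19 -4.33] t 17.25 w 0.41253191678522755
[[0.08, 0.997, 0.0], [0.997, -0.08, 0.0], [0.0, 0.0, -1.0]]
```

carry_out(claw=[2,2,2,2,2,2,2,2,2,2,2,2,2,2,2,2,2,2,2,2], delta_pos=[[0,0,-1],[0,0,-1.5],[0,0,-1.5],[0,0,-0.9],[-1,0.05,0],[-1.5,0.05,0],[-2,0.1,0],[-2.5,0.1,0],[-2.5,0.1,0],[-2.5,0.1,0],[-2.5,0.1,0],[-2.5,0.1,0],[-2.5,0.1,0],[-2,0.1,0],[-1.5,0,0],[-1.2,0,0],[-0.9,0,0],[0,0,0],[0,0,0],[0,0,0]], angular=[[0,0,0],[0,0,0],[0,0,0],[0,0,0],[0,0,0],[0,0,0],[0,0,0],[0,0,0],[0,0,0],[0,0,0],[0,0,0],[0,0,0],[0,0,0],[0,0,0],[0,0,0],[0,0,0],[0,0,0],[0,0,0],[0,0,0],[0,0,0]])

```text
clock: 19.25
position: [0.4708, -0.3275, 0.1256]
ee_rot: [-2.307, -2.132, -0.001]
force: [-0.5, -0.2, -3.4]
width: 0.408
gripper_force: 40.0
```

```bash
python3 -c "
from h import *
to([.469,-.344,.1258])
c=cyl(.469,-.344,.092)
for l in ('top','side'):
  p=arm.get_image(l);f=p['frame'][:,:,::-1].copy()
  a=f[230:360,420:620] if l=='top' else f[300:480,250:450]
  cv2.imwrite(f'pics/{l}3.png',cv2.resize(a,None,fx=3,fy=3,interpolation=2))
  for r in arm.trace('plug_a',p)[:3]:
    print(l,r['conf'],np.array(px(r['centre'])).round(1),r['region'].sum(),at(p,px(r['centre']),.12).round(4))
    if l=='side' and r['conf']>.3:
      m=r['region'];ys,xs=np.nonzero(m);print(xs.min(),xs.max(),ys.min(),ys.max())
  q=proj(p,c);print('pred',q.min(0),q.max(0))"
```

```text
delta cm [-1.66 -0.05 -0.02] pos [ 0.4708 -0.3275  0.1256] F [-0.48 -0.19 -3.44] t 19.25 w 0.4083313674486847
[[0.079, 0.997, -0.0], [0.997, -0.079, 0.001], [0.001, -0.0, -1.0]]
top 0.75 [337.8 291.2] 218 [0.4846 0.0379 0.12  ]
top 0.45 [495.5 299.2] 161 [ 0.4729 -0.3209  0.12  ]
pred [493.27629568 291.56988209] [522.31476359 309.72167918]
side 0.77 [336.5 361.1] 485 [ 0.4713 -0.3314  0.12  ]
327 345 339 375
side 0.74 [290.1 278.3] 347 [ 0.4661 -0.0552  0.12  ]
283 296 262 289
side 0.41 [275.1 230.2] 1186 [0.4924 0.1483 0.12  ]
254 300 207 248
pred [328.59156248 343.67892438] [347.93385784 381.8122131 ]
```

View pics/side3.png

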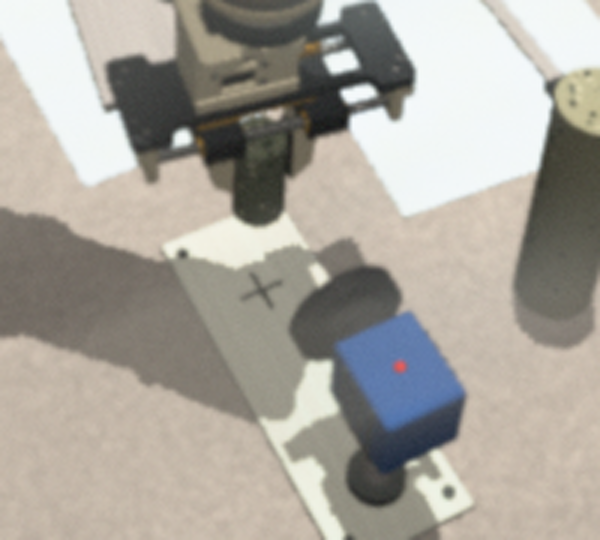

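View pics/top3.png

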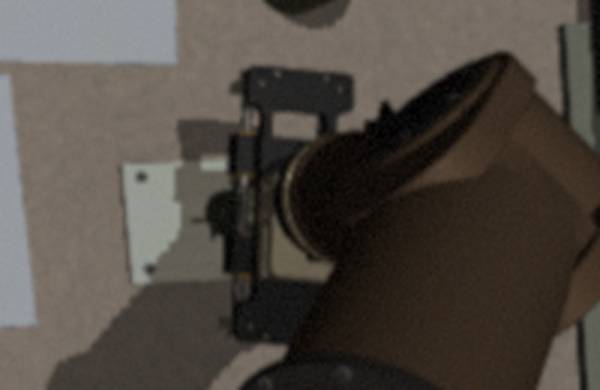

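carry_out(claw=[2,2,2,2,2,2,2,2], delta_pos=[[-0.5,0,0],[-0.6,-0.05,0],[-0.4,0,0],[-0.15,0,0],[0,0,0],[0,0,0],[0,0,0],[0,0,0]], angular=[[0,0,0],[0,0,0],[0,0,0],[0,0,0],[0,0,0],[0,0,0],[0,0,0],[0,0,0]])

```text
clock: 20.25
position: [0.4688, -0.3448, 0.1257]
ee_rot: [-2.308, -2.131, -0.0]
force: [-0.4, -0.4, -3.8]
width: 0.408
gripper_force: 40.0
```

```bash
python3 -c "
from h import *
to([.469,-.344,.1258])
c=cyl(.469,-.344,.092)
p=arm.get_image('side');f=p['frame'][:,:,::-1].copy()
for r in arm.trace('plug_a',p)[:2]:
  m=r['region'];ys,xs=np.nonzero(m);print(r['conf'],xs.min(),xs.max(),ys.min(),ys.max())
q=proj(p,c);print('pred',q.min(0),q.max(0))
def cyl_(z):return cyl(.469,-.344,z)
g=cv2.resize(f[300:480,250:450],None,fx=3,fy=3,interpolation=2)
for k in (q[:40],q[40:]): cv2.polylines(g,[((k+.5-[250,300])*3).astype(int)],True,(0,0,255),1)
cv2.imwrite('pics/s4.png',g)"
```

```text
delta cm [ 0.08  0.01 -0.01] pos [ 0.4688 -0.3448  0.1257] F [-0.42 -0.44 -3.79] t 20.25 w 0.4076245903067435
[[0.08, 0.997, -0.0], [0.997, -0.08, 0.0], [0.0, -0.0, -1.0]]
0.63 329 347 346 382
0.63 283 297 262 290
pred [328.59156248 343.67892438] [347.93385784 381.8122131 ]
```

View pics/s4.png

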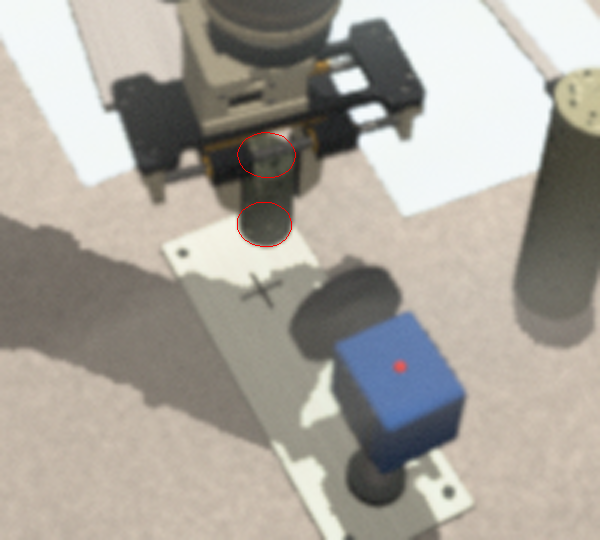

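```bash
python3 -c "
from h import *
print(arm.sign_off())"
```

```text
the job is handed in; nothing more can be done
None
```

The job is handed in: I pressed the foot switch to its stop and released it, stood the lighter plug (about 1.4 N on the wrist) back in the tray, and ended holding the heavier one (about 3.5 N) upright at the focus point, by camera and arm readings within about 2 mm; no verdict came back.

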